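# Fit the spring-preload collar on a lap spindle and hold it for tightening

## Task

Feel with the fingers for the flats on the polishing lap's upright spindle and turn the spindle until a flat faces the slot in the spring cup. Then fit the steel collar the same way up as it stands, its set-screw on that flat and its hex key out through the slot, and without forcing it press it down against the spring until its top is flush with the end of the spindle. Finish holding it there, gripped and pressed down, so that I can tighten the screw; leave everything else on the bench where it is.

Things in the scene. Friction and masses are not known exactly. Their poses are not given: they have to be found in the camera images.
- head: Fixed spindle head of a small polishing lap: green base plate 215 x 104 x 12 mm, motor (62 mm wide, 88 mm high) 112 mm behind the spindle. Origin on the bench under the spindle axis, z up; -x is its front (towards the robot at yaw 0; yaw within 0.35 rad of that). The spindle turns about this z axis with 0.04 N m of friction, stays where left, and has stops beyond 200 degrees from flats front and rear.
- spindle_end (a point): Centre of the end of the upright steel spindle, 125 mm above the bench (21 mm above the cup). Diameter 20 mm, two opposite flats 10 mm apart from the end down; they start 25 to 90 degrees off the slot, either will do. Fingers closed on it stop 20 mm apart on the round, 10 mm square on the flats, 20 cos(60 deg - a) mm at angle a < 60 deg off them (gauges may read 1 to 2 mm less). Axes are the head's: they do NOT turn with the spindle.
- cup_slot (a point): Middle of the slot's top at the front of the round green spring cup, 29 mm from the spindle axis along the head's -x, 104 mm above the bench (the cup's rim). Cup: inner diameter 54, outer 63 mm. The slot is 18 mm wide, open at the top, and goes down to 77 mm above the bench.
- washer_top (a point): Centre of the top of the brass washer (43 mm wide) on its coil spring in the cup, 98 mm above the bench at rest. Pushed down by the collar it pushes back with 3.5 N at first, 8.4 N when 7 mm down (collar flush with the spindle's end); it stops 14 mm down.
- collar: Loose bright steel shaft collar, outside diameter 44, height 34 mm, about 0.2 kg, standing on the bench left or right of the head (loupe on the other side). Origin at the centre of its underside, z up; yaw within 0.6 rad of 0. Chamfered bore 21.6 mm. Grip it across its y axis on the upper half: on the spindle, fingertips 14 mm or more above its underside clear the cup's rim.
- screw_point (a point): Inner end of the collar's set-screw: in the bore, 6 mm from the axis on the -x side, 6 mm above the underside, 4 mm thick. The collar passes down the spindle only with this point over a flat (within about 15 degrees); held off a flat it stops on the spindle's end with its underside about 4 mm below that end.
- collar_top (a point): Centre of the collar's top face, 34 mm above its underside; axes as the collar's.
- key_bend (a point): Bend of the black L-shaped hex key (3.5 mm thick) that is fixed in the set-screw: 48 mm out from the collar's axis along its -x, 6 mm above the underside. From here the long leg runs 56 mm to the collar's +y at the same height.
- loupe: Folding loupe, 24 x 32 x 19 mm, loose; to be left alone.
- bench_block: Square steel bench block, 60 x 60 x 18 mm, loose; to be left alone.
- flat_pliers: Flat pliers with red handles, 51 x 133 x 11 mm, loose; to be left alone.
- wax_lump: Lump of yellow wax, 41 x 50 x 19 mm, loose; to be left alone.
- ring_clamp: Wooden ring clamp, 28 x 148 x 28 mm, loose; to be left alone.
Not all that is in view belongs to the job. What is shaped like the collar but red is not meant.

How it is judged:
By the outcome, as a careful person would: the job done as asked, in the order asked, and still so for the second after the job is handed in, while the arm keeps its last pose, push and grip.
It also fails if it takes over 72 s, if anything falls off the work surface, if the arm or the gripper's body presses on something with over 40 N, if the wrist force passes 120 N, or if a joint passes its speed limit or range.

## Robot

A 7-joint arm with a two-finger parallel gripper is mounted at the origin on a cart in front of the work surface, level with it; the furniture and walls round the work are solid. World frame = base frame: x ahead of the robot, y to its left, z up, the work surface at z = 0. Lengths are in mm, angles in rad, forces in N, time in s.
With the tool pointing down it reaches from about 400 to 875 mm from the base axis. Payload 6.5 kg.
Tool frame: the origin (TCP) lies between the finger pads; the fingertips stand 11 mm ahead of it and the grasp point (between the pads) lies 8 mm behind it; z points along the fingers, y is the line along which they close (so a half turn about z gives the same grasp; the last joint's range is limited). The gripper opens to 85 mm and grips with 20 to 120 N. Pads are 22 mm wide; open, the fingers measure 114 mm over their backs; the gripper's body (76 mm by 85 mm) begins 54 mm behind the grasp point. The pads swing forward as they close: fully open they stand 13 mm farther back than shut.
Start: joints at [-1.397, 0.536, -0.004, 1.538, 0.003, 1.067, -0.071], TCP at [154.376, 631.394, 242.29] pointing down, gripper open.
Joint ranges: [-2.7, 2.7], [-0.37, 2.16], [-1.27, 1.26], [0.24, 2.4], [-1.31, 4.45], [0.19, 1.91], [-2.76, 2.76]. Speed limits (rad/s): [2.39, 2.39, 3.14, 3.14, 3.14, 3.14, 3.14].

## Interface

Orientations are given as [roll, pitch, yaw] about the fixed x, y, z axes, in that order (R = Rz(yaw) Ry(pitch) Rx(roll)).
In Python, from plant import manip gives the robot as it stands.
- The arm moves only by the tool send_rows, never from a script. Its argument "increments" is a list of rows, each a list of 3 entries, a list of its own where there are three numbers: the shift along the tool's x, y, z in m, then the turn, a rotation vector about the tool's x, y, z in degrees, then the opening, from 0 (shut) to 1 (fully open). In form: [[[dx, dy, dz], [wx, wy, wz], grip], ...]. A call has 1 to 8 rows; each row is the pose to reach, as a shift and turn from the pose commanded when the call began, along the tool's axes at that moment; what a row does not reach only later rows make up. A row lasts 1/8 s, in which the tool goes at most 62.5 mm and 10.7 degrees, less where a joint would pass 70% of its speed; a pose out of reach is approached as far as the arm can. A call with a gripper value outside its range is refused whole. The fingers move at their own pace and stop on an object; "squeeze" is the grip in N (left out, the last holds). Time passes only in rows, so rows that repeat a pose let the fingers close. It gives the time, the measured TCP pose, the force, the opening and the grip force at its end, in the units of the state.
- manip.sense(): the state, without advancing time (a new reading comes with each control period).
- manip.camera(name): name is "scene" or "top" or "wrist"; returns a dict with "img" (400x640x3 uint8, blue, green, red), "intrinsics" (3x3 intrinsics, pixels), "R" (3x3) and "t" (3): a world point X has camera coordinates R X + t. Camera axes: x right, y down, z forward; pixel columns grow to the right and rows downward; lengths in mm; the calibration is good to about 2 mm. A picture is of the moment at which its call begins. There is no depth.
- manip.hand_in(): hands the job in; it is judged then, once.
The state is a dict: "time": time; "qpos": joint angles; "dq": joint speeds; "effort": joint torques, N m; "ee_pos": TCP position; "eef_rot": TCP orientation; "wrist_force": force on the tool from outside, world axes, zero at the start; "wrist_torque": the same for the moment, N m; "gripper_width": finger opening in mm; "gripper_force": force on a finger pad.
Only numpy, scipy, OpenCV 4.12 (cv2) and the standard library are available. Lean on these libraries where they do the work, as an engineer would, in place of code of your own. Each camera call takes 0.05 s, during which the arm holds its last target. There are 200 camera calls.

## Working session

There is one attempt and no reset: what is moved stays moved. The work goes in short steps, Python scripts to look and compute and a tool call to move; the robot and the scene stay as the last step left them, time stands still between calls to the robot, and variables do not carry over. Pictures are saved under pics/ and viewed, at most 10 in all, crops included, and the job is handed in when it is done.

Besides the shell and the picture viewer there is one more tool, called after "Call:" as a command line: name --argument value ..., lists and objects as JSON in quotes. send_rows: Moves the arm, as the interface text tells. Its arguments: {"type":"object","properties":{"increments":{"type":"array","items":{"type":"array"}},"squeeze":{"type":"number"}},"required":["increments"]}

```bash
mkdir -p pics; ls
python3 - <<'E'
from plant import manip
import cv2,numpy as np
s=manip.sense();print({k:np.round(v,3).tolist() for k,v in s.items()})
for n in("scene","top"):
    c=manip.camera(n);cv2.imwrite(f"pics/{n}0.png",c["img"]);np.savez(f"{n}0.npz",K=c["intrinsics"],R=c["R"],t=c["t"])
    print(n,np.round(c["intrinsics"],1).tolist(),np.round(-np.array(c["R"]).T@c["t"]),np.round(c["R"],2).tolist())
E
```

```text
pics
{'time': 0.0, 'qpos': [-1.397, 0.537, -0.004, 1.539, 0.003, 1.067, -0.071], 'dq': [-0.001, 0.001, -0.001, 0.001, 0.001, 0.0, 0.001], 'effort': [-0.001, -58.341, 1.048, -25.911, 0.012, 0.009, 0.0], 'ee_pos': [154.249, 630.784, 241.376], 'eef_rot': [-3.14, 0.0, 2.902], 'wrist_force': [-0.329, -0.235, 0.065], 'wrist_torque': [0.022, -0.008, -0.022], 'gripper_force': 0.0, 'gripper_width': 85.549}
scene [[438.8, 0.0, 316.0], [0.0, 438.8, 195.9], [0.0, 0.0, 1.0]] [-430.  725.  579.] [[-0.54, -0.84, -0.02], [-0.34, 0.23, -0.91], [0.77, -0.49, -0.41]]
top [[446.1, 0.0, 332.7], [0.0, 446.1, 206.0], [0.0, 0.0, 1.0]] [ 305.   60. 1241.] [[0.02, -1.0, -0.09], [-0.99, -0.01, -0.17], [0.17, 0.09, -0.98]]
```

View pics/scene0.png

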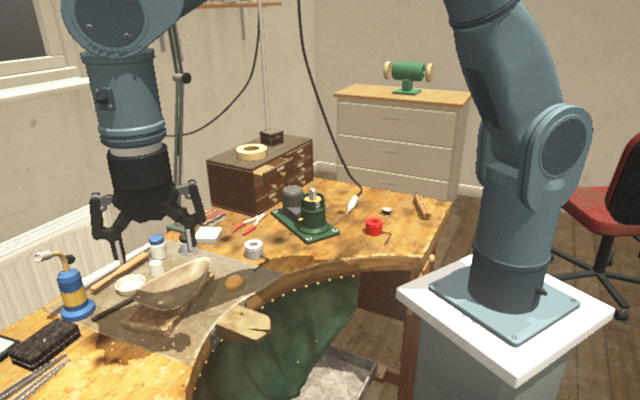

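View pics/top0.png

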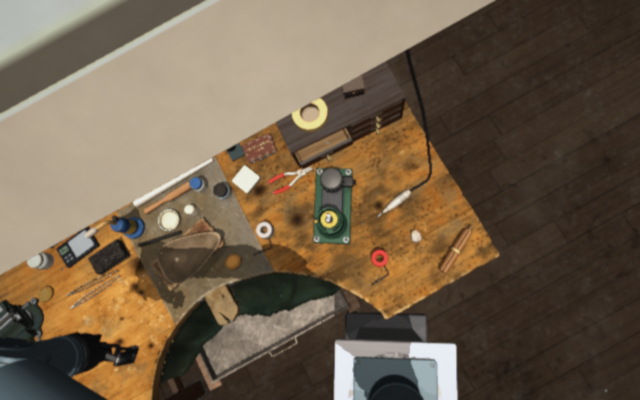

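Scene view: the bright collar is at (254,248), the red decoy at (373,226), and the head with spindle at (313,205). Top view: the bright collar is at (264,229), the red one at (379,257), the spindle at (328,218) and the loupe at (416,236). Things that could be mistaken for the collar are the red collar, the white dish at (168,219) and the brass ring at (310,113). I choose the bright steel one and will check it in a close crop.

```bash
cat > h.py <<'E'
import cv2,numpy as np
def load(n): d=np.load(n+".npz");return d["K"],d["R"],d["t"]
def proj(c,X): K,R,t=c;p=K@(R@np.array(X,float)+np.ravel(t));return p[:2]/p[2]
def onz(c,u,v,z):
    K,R,t=c;o=-R.T@np.ravel(t);d=R.T@np.linalg.solve(K,[u,v,1.]);return o+d*(z-o[2])/d[2]
E
python3 - <<'E'
from h import *
a=cv2.imread("pics/top0.png")[150:280,235:355];b=cv2.imread("pics/scene0.png")[170:270,230:350]
a=cv2.resize(a,(480,520),interpolation=cv2.INTER_CUBIC);b=cv2.resize(b,(320,267),interpolation=cv2.INTER_CUBIC)
o=np.zeros((520,800,3),np.uint8);o[:,:480]=a;o[:267,480:]=b;cv2.imwrite("pics/crop0.png",o)
T=load("top0");S=load("scene0")
print("collar top z34",onz(T,264.5,228.5,34),onz(S,254,242,34));print("spindle",onz(T,328,217,125),onz(S,313,190,125))
E
```

```text
collar top z34 [444.02526279 358.28035432  34.        ] [446.8495002  355.71239838  34.        ]
spindle [465.02691737 173.23316093 125.        ] [457.29509679 175.27373398 125.        ]
```

View pics/crop0.png

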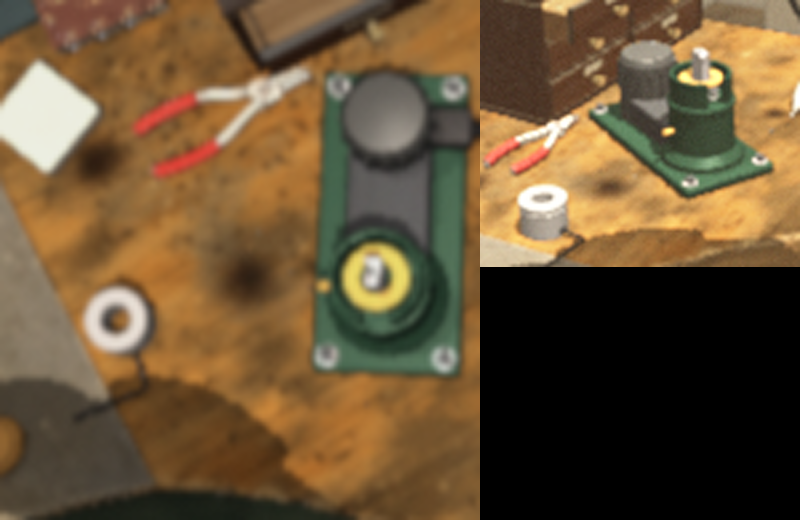

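The crop shows the bright collar (top-view pixel 265,230) with its key bend at about (271,246) and its long leg running left to (254,254), which matches the description. The head plate's screws and the spindle end are also clear.

Run:
```python
from h import *
T=load("top0");S=load("scene0")
f=lambda x,y:(235+x/4-.4,150+y/4-.4)
P=lambda x,y,z:onz(T,*f(x,y),z)
sc=[P(326,355,12),P(444,358,12),P(339,85,12),P(454,88,12)]
for q in sc:print(np.round(q))
for a,b in((0,2),(1,3)):d=sc[b]-sc[a];print("head yaw",np.arctan2(d[1],d[0]))
d=sc[0]-sc[1];print(np.arctan2(-d[0],d[1]))
c=P(119,319,34);b=P(145,383,6);t=P(77,418,6);print("collar",c,"bend",b,np.linalg.norm((b-c)[:2]),"tip",t,np.linalg.norm(t-b))
d=c-b;print("yaw",np.arctan2(d[1],d[0]));d=t-b;print(np.arctan2(-d[0],d[1]))
g=lambda x,y:(230+x*120/320-.3,170+y*.375-.3)
print("spindle",P(375,260,125),"scene",onz(S,*g(700-480,50),125), "washer",P(375,275,98),"rim",P(376,282,104),"motor",P(386,113,88))
print("collar scene",onz(S,*g(544-480,198),34))
```

```text
[421. 216.  12.]
[420. 134.  12.]
[614. 213.  12.]
[612. 131.  12.]
head yaw -0.018849999662597292
head yaw -0.018627614621361574
-0.010395935177210255
collar [441.65480541 358.58601381  34.        ] bend [399.86793518 344.67494333   6.        ] 44.04157587553453 tip [374.50972085 392.07846162   6.        ] 53.75995331702155
yaw 0.32136527292645256
0.49121024770923477
spindle [471.1961522  172.49356438 125.        ] scene [467.08393385 171.5676221  125.        ] washer [465.36296423 174.95830721  98.        ] rim [459.96483618 173.59484166 104.        ] motor [575.64437666 171.31457549  88.        ]
collar scene [438.67028518 360.37958827  34.        ]
```

```bash
cat >> h.py <<'E'
from scipy.spatial.transform import Rotation as Ro
def delta(x,y,z,yaw,s=None):
    if s is None:
        from plant import manip; s=manip.sense()
    R=Ro.from_euler("xyz",s["eef_rot"]);c=s["eef_rot"][2]
    yaw=c+(yaw-c+np.pi/2)%np.pi-np.pi/2
    T=Ro.from_euler("xyz",[np.pi,0,yaw])
    print("shift",np.round(R.inv().apply(np.array([x,y,z])-s["ee_pos"])/1000,4).tolist(),"turn",np.round((R.inv()*T).as_rotvec(degrees=True),1).tolist())
E
python3 -c "
from h import *
delta(467,173,215,-0.015)"
```

```text
shift [-0.4125, -0.3705, 0.0271] turn [-0.1, -0.0, -12.9]
```

Call:
send_rows --increments '[[[-0.05,-0.045,0],[0,0,-3],1],[[-0.09,-0.08,0],[0,0,-5],1],[[-0.13,-0.117,0],[0,0,-6],1],[[-0.17,-0.153,0],[0,0,-8],1],[[-0.21,-0.19,0],[0,0,-10],1],[[-0.25,-0.225,0],[0,0,-12],1],[[-0.29,-0.26,0],[0,0,-12.9],1],[[-0.33,-0.296,0],[0,0,-12.9],1]]' --squeeze 20

```text
time: 1.1
ee_pos: [405.3, 263.9, 242.2]
eef_rot: [-3.142, -0.0, 3.127]
wrist_force: [0.9, 1.2, 0.4]
gripper_width: 85.6
gripper_force: 0.0
```

Run:
```python
from h import *
from plant import manip
s=manip.sense();print(s["ee_pos"],s["eef_rot"],s["qpos"])
c=manip.camera("wrist");cv2.imwrite("pics/w1.png",c["img"]);np.savez("w1.npz",K=c["intrinsics"],R=c["R"],t=c["t"])
for p in((441,358,34),(467,173,125)):print(proj(load("w1"),p))
delta(467,173,215,-0.015)
```

```text
[405.30592113 263.89525231 242.21098192] [-3.14157591e+00 -8.58966884e-05  3.12730764e+00] [-0.75261453  0.25216854  0.09656096  1.9721358  -0.03032018  0.91871354
  0.91582695]
[398.94054055 199.58832408]
[231.06410584 257.44590786]
shift [-0.0593, -0.0821, 0.0277] turn [-0.2, 0.1, -0.5]
```

View pics/w1.png

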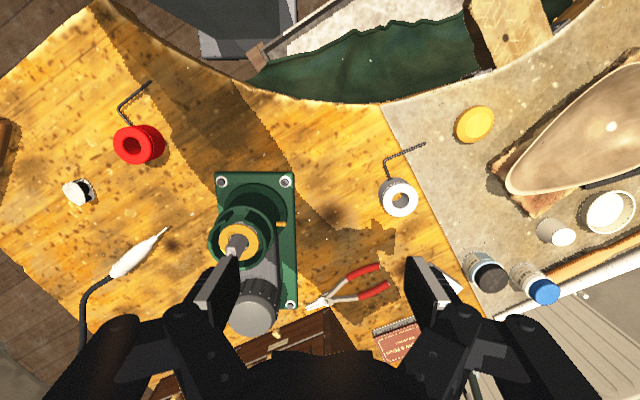

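The wrist view shows the collar top at about (400,199), its key bend at (386,160) and tip at (425,144), and the spindle end near (236,243). I'll zoom in to refine these.

Run:
```python
import cv2,numpy as np
i=cv2.imread("pics/w1.png")
a=cv2.resize(i[195:275,195:295],(500,400),interpolation=cv2.INTER_CUBIC);b=cv2.resize(i[135:225,370:430],(267,400),interpolation=cv2.INTER_CUBIC)
cv2.imwrite("pics/w1c.png",np.hstack([a,b]))
```

```text
(no output)
```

View pics/w1c.png

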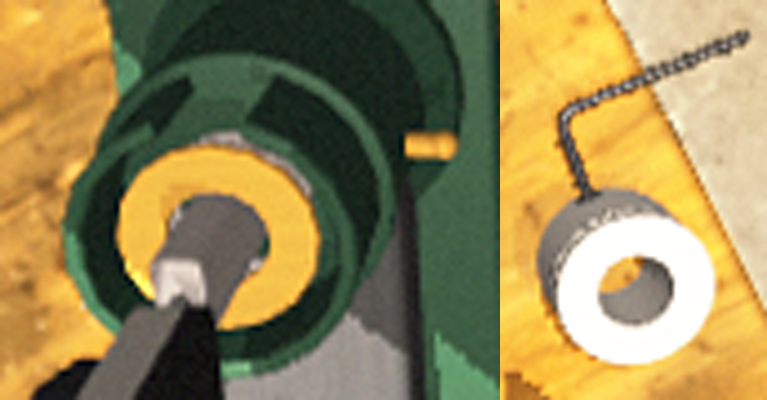

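Run:
```python
from h import *
W=load("w1")
f=lambda x,y:(195+x/5-.4,195+y/5-.4)
g=lambda x,y:(370+(x-500)/4.45-.4,135+y/4.444-.4)
print("washer",onz(W,*f(218,238),98),"rim",onz(W,*f(230,213),104))
c=onz(W,*g(635,282),34);b=onz(W,*g(567,112),6);t=onz(W,*g(745,37),6)
print("collar",c,b,t,np.linalg.norm((c-b)[:2]),np.linalg.norm(b-t))
d=c-b;print("yaw",np.arctan2(d[1],d[0]));d=t-b;print(np.arctan2(-d[0],d[1]))
for n,z,p in(("scr",12,(222,182)),("scr",12,(286,182)),("scr",12,(291,305))):print(onz(W,*p,z))
print(f(218,238),proj(W,(467,173,98)),proj(W,(467,173,104)))
```

```text
washer [464.36668437 172.858251    98.        ] rim [455.56708165 177.94282384 104.        ]
collar [439.00388777 359.09064065  34.        ] [396.35710508 343.47250444   6.        ] [375.54615119 392.67933784   6.        ] 45.41667372784694 53.42666240706726
yaw 0.3510516558829561
0.4001144444094564
[421.34167692 132.80547029  12.        ]
[422.48845348 215.86689722  12.        ]
[615.343611   212.99514194  12.        ]
(238.2, 242.2) [238.59847904 244.41434888] [237.03403927 247.12022614]
```

```bash
python3 -c "
from h import *
from plant import manip
print(manip.sense()['ee_pos'])
delta(465.5,173.3,118,-0.015)"
```

```text
[409.61672128 256.56853737 242.23726616]
shift [-0.0576, -0.0814, 0.1247] turn [-0.2, 0.1, -0.5]
```

Call:
send_rows --increments '[[[-0.025,-0.03,0.03],[0,0,0],1],[[-0.045,-0.06,0.04],[0,0,0],1],[[-0.056,-0.08,0.05],[0,0,0],1],[[-0.056,-0.08,0.05],[0,0,0],1],[[-0.056,-0.08,0.05],[0,0,0],1],[[-0.056,-0.08,0.05],[0,0,0],1]]'

```text
time: 1.9
ee_pos: [459.1, 186.1, 192.7]
eef_rot: [3.141, 0.0, 3.129]
wrist_force: [1.0, -0.5, -0.2]
gripper_width: 85.6
gripper_force: 0.0
```

```bash
python3 -c "
from h import *
from plant import manip
delta(465.5,173.3,118,-0.015);
c=manip.camera('wrist');cv2.imwrite('pics/w2.png',c['img']);np.savez('w2.npz',K=c['intrinsics'],R=c['R'],t=c['t'])
print(proj(load('w2'),(465.5,173.3,125)))
"
```

```text
shift [-0.0065, -0.0128, 0.0747] turn [0.0, 0.0, 0.1]
[306.41249047 225.37309346]
```

View pics/w2.png

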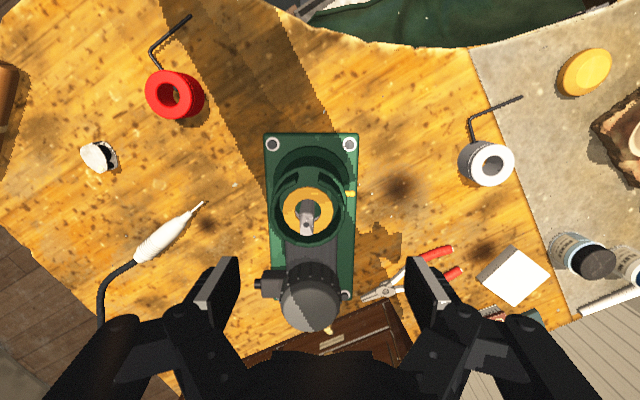

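The spindle end shows at about (307,224), as predicted, and the collar at (488,164). I'll centre, lower and feel.

Call:
send_rows --increments '[[[-0.0065,-0.0128,0.02],[0,0,0],1],[[-0.0065,-0.0128,0.045],[0,0,0],1],[[-0.0065,-0.0128,0.0745],[0,0,0],1],[[-0.0065,-0.0128,0.0745],[0,0,0],0.6],[[-0.0065,-0.0128,0.0745],[0,0,0],0],[[-0.0065,-0.0128,0.0745],[0,0,0],0],[[-0.0065,-0.0128,0.0745],[0,0,0],0],[[-0.0065,-0.0128,0.0745],[0,0,0],0]]' --squeeze 20

```text
time: 2.95
ee_pos: [466.5, 174.1, 118.8]
eef_rot: [3.138, 0.002, 3.128]
wrist_force: [-0.9, 5.9, 2.4]
gripper_width: 9.2
gripper_force: 26.5
```

Width reads 9.2 mm, so the fingers are square on the flats, which lie across the slot direction at 90°. I'll turn the spindle 90° with the tool, watching force and width.

Call:
send_rows --increments '[[[0,0.0008,0],[0,0,0],0],[[0,0.0008,0],[0,0,6],0],[[0,0.0008,0],[0,0,13],0],[[0,0.0008,0],[0,0,20],0],[[0,0.0008,0],[0,0,27],0],[[0,0.0008,0],[0,0,34],0],[[0,0.0008,0],[0,0,40],0],[[0,0.0008,0],[0,0,40],0]]' --squeeze 30

```text
time: 3.95
ee_pos: [465.8, 172.4, 118.8]
eef_rot: [-3.141, -0.0, 2.427]
wrist_force: [-3.8, 0.5, 11.9]
gripper_width: 9.0
gripper_force: 31.3
```

```bash
python3 -c "
from plant import manip
s=manip.sense();print(s)"
```

```text
{'time': 3.95, 'qpos': array([-0.69064203,  0.48020244,  0.30692727,  2.0449355 , -0.23320492,
        0.64914618,  0.62703325]), 'dq': array([ 0.00745085, -0.00044669, -0.00779862, -0.00025915,  0.00713307,
       -0.00169915,  0.02743129]), 'effort': array([ 1.06228071e-01, -3.99762654e+01,  4.58186209e+00, -1.66602266e+01,
       -9.91445646e-03, -1.16174273e+00, -3.24690202e-01]), 'ee_pos': array([465.76484039, 172.39190034, 118.77395938]), 'eef_rot': array([-3.14147817e+00, -1.96254931e-04,  2.42741660e+00]), 'wrist_force': array([-3.82610961,  0.50436949, 11.92491616]), 'wrist_torque': array([-0.15042007,  0.76349088, -0.01431192]), 'gripper_force': 31.256627440452576, 'gripper_width': 9.024287285140284}
```

Call:
send_rows --increments '[[[0,0,-0.001],[0,0,7],0],[[0,0,-0.001],[0,0,14],0],[[0,0,-0.001],[0,0,21],0],[[0,0,-0.001],[0,0,28],0],[[0,0,-0.001],[0,0,36],0],[[0,0,-0.001],[0,0,43],0],[[0,0,-0.001],[0,0,50],0],[[0,0,-0.001],[0,0,50],0]]'

```text
time: 4.95
ee_pos: [463.6, 171.4, 118.8]
eef_rot: [-3.137, 0.001, 1.554]
wrist_force: [-6.5, -2.3, 9.2]
gripper_width: 9.1
gripper_force: 31.4
```

Call:
send_rows --increments '[[[0,0,0],[0,0,0],0],[[0,0,0],[0,0,0],0]]'

```text
time: 5.2
ee_pos: [463.7, 171.5, 118.8]
eef_rot: [-3.137, 0.001, 1.556]
wrist_force: [-6.3, -2.8, 9.0]
gripper_width: 9.5
gripper_force: 31.4
```

Flats are now front and rear, and the gripped positions put the spindle at about (463.7, 174.1). I'll open, lift, and go to the collar.

Call:
send_rows --increments '[[[0,0,0],[0,0,0],1],[[0,0,0],[0,0,0],1],[[0,0,0],[0,0,0],1],[[0,0,-0.015],[0,0,0],1],[[0,0,-0.045],[0,0,0],1],[[0,0,-0.07],[0,0,0],1],[[0,0,-0.07],[0,0,0],1],[[0,0,-0.07],[0,0,0],1]]'

```text
time: 6.2
ee_pos: [465.5, 172.6, 188.7]
eef_rot: [-3.141, -0.0, 1.556]
wrist_force: [-0.5, -0.3, 0.3]
gripper_width: 85.9
gripper_force: 0.0
```

```bash
python3 -c "
from h import *
delta(439.3,359,170,3.52-3.14159)
delta(439.3,359,170,2.76)
"
```

```text
shift [0.186, -0.0289, 0.0188] turn [-0.0, 0.0, 67.5]
shift [0.186, -0.0289, 0.0188] turn [-0.0, -0.0, -69.0]
```

Call:
send_rows --increments '[[[0.02,-0.004,0.0],[0,0,-10],1],[[0.05,-0.008,0],[0,0,-20],1],[[0.08,-0.012,0],[0,0,-30],1],[[0.11,-0.016,0],[0,0,-40],1],[[0.14,-0.02,0.005],[0,0,-50],1],[[0.165,-0.025,0.01],[0,0,-60],1],[[0.186,-0.029,0.02],[0,0,-70],1],[[0.186,-0.029,0.02],[0,0,-79],1]]'

```text
time: 7.2
ee_pos: [437.6, 360.4, 166.8]
eef_rot: [-3.14, -0.003, 2.943]
wrist_force: [-0.7, -1.2, -0.3]
gripper_width: 85.4
gripper_force: 0.0
```

Call:
send_rows --increments '[[[0,0,0],[0,0,-10],1],[[0,0,0],[0,0,-20],1],[[0,0,0],[0,0,-30],1],[[0,0,0],[0,0,-33.5],1],[[0,0,0],[0,0,-33.5],1],[[0,0,0],[0,0,-33.5],1]]'

```text
time: 7.95
ee_pos: [439.2, 358.7, 168.2]
eef_rot: [-3.141, -0.001, -2.765]
wrist_force: [-0.8, 0.7, -0.3]
gripper_width: 85.0
gripper_force: 0.0
```

```bash
python3 -c "
from h import *
from plant import manip
c=manip.camera('wrist');cv2.imwrite('pics/w3.png',c['img']);np.savez('w3.npz',K=c['intrinsics'],R=c['R'],t=c['t'])
print(manip.sense()['ee_pos'],proj(load('w3'),(439.3,359,34)))
cv2.imwrite('pics/w3c.png',cv2.resize(c['img'][50:290,170:490],(800,600),interpolation=cv2.INTER_CUBIC))
"
```

```text
[439.34421049 358.80745064 168.40237703] [323.66470205 191.7156176 ]
```

View pics/w3c.png

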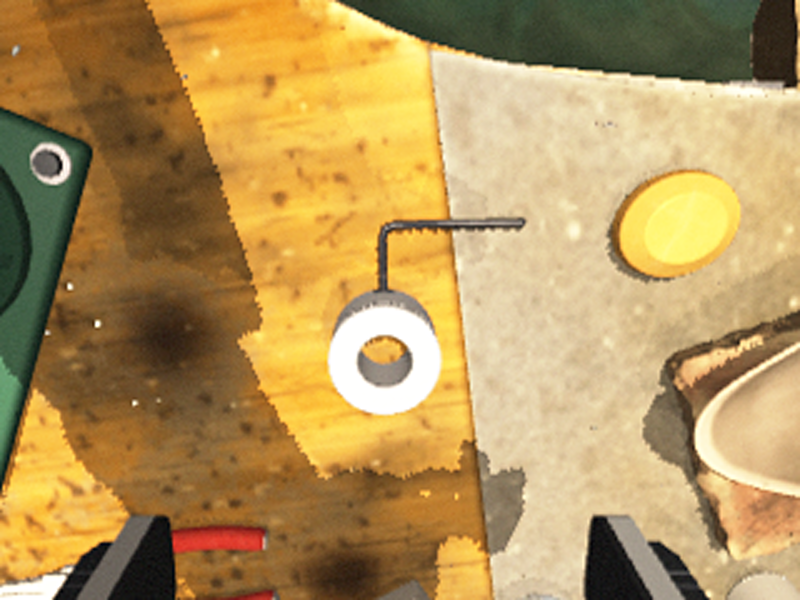

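The collar is centred at crop (385,360), with its key bend at (384,226) and tip at (523,222), nearly square with the tool.

```bash
python3 -c "
from h import *
from plant import manip
W=load('w3');f=lambda x,y:(170+x/2.5-.3,50+y/2.5-.3)
c=onz(W,*f(385,360),34);b=onz(W,*f(384,227),6);t=onz(W,*f(523,222),6)
print(c,b,t);d=c-b;print(np.arctan2(d[1],d[0]));d=t-b;print(np.arctan2(-d[0],d[1]))
delta(c[0],c[1],26,0.39)"
```

```text
[441.15305523 359.77489023  34.        ] [397.42059426 342.07070435   6.        ] [375.05134287 393.17238482   6.        ]
0.38466270638943656
0.41261189569729956
shift [-0.0021, 0.0003, 0.1424] turn [-0.0, -0.0, -0.7]
```

Call:
send_rows --increments '[[[-0.0015,0,0.04],[0,0,-1],1],[[-0.0015,0,0.08],[0,0,-1],1],[[-0.0015,0,0.11],[0,0,-1],1],[[-0.0015,0,0.13],[0,0,-1],1],[[-0.0015,0,0.1424],[0,0,-1],1],[[-0.0015,0,0.1424],[0,0,-1],1],[[-0.0015,0,0.1424],[0,0,-1],0.8],[[-0.0015,0,0.1424],[0,0,-1],0.6]]'

```text
time: 9.0
ee_pos: [441.5, 360.0, 27.3]
eef_rot: [3.141, 0.002, -2.746]
wrist_force: [-0.6, 0.4, 0.6]
gripper_width: 52.3
gripper_force: 0.0
```

Call:
send_rows --increments '[[[0,0,0],[0,0,0],0.3],[[0,0,0],[0,0,0],0.3],[[0,0,0],[0,0,0],0.3],[[0,0,0],[0,0,0],0.3]]' --squeeze 40

```text
time: 9.5
ee_pos: [441.4, 360.1, 27.4]
eef_rot: [3.141, 0.001, -2.746]
wrist_force: [-1.3, -0.6, 5.9]
gripper_width: 42.7
gripper_force: 40.7
```

Call:
send_rows --increments '[[[0,0,-0.02],[0,0,0],0.3],[[0,0,-0.05],[0,0,0],0.3],[[0,0,-0.09],[0,0,0],0.3],[[0,0,-0.13],[0,0,0],0.3],[[0,0,-0.155],[0,0,0],0.3],[[0,0,-0.155],[0,0,0],0.3],[[0,0,-0.155],[0,0,0],0.3]]' --squeeze 60

```text
time: 10.38
ee_pos: [440.2, 359.0, 180.7]
eef_rot: [-3.141, -0.001, -2.746]
wrist_force: [-0.5, 0.1, -1.7]
gripper_width: 41.9
gripper_force: 62.5
```

```bash
python3 -c "
from h import *
from plant import manip
s=manip.sense();print(s['wrist_force'],s['wrist_torque'])
delta(463.7,174.1,180,-0.015-.0)
"
```

```text
[-0.46418786  0.07808237 -1.74196171] [ 0.00154593 -0.00343708 -0.08154254]
shift [0.0496, -0.1796, 0.0009] turn [-0.0, -0.1, 23.5]
```

Call:
send_rows --increments '[[[0.008,-0.03,0],[0,0,4],0.3],[[0.016,-0.06,0],[0,0,8],0.3],[[0.025,-0.09,0],[0,0,12],0.3],[[0.033,-0.12,0],[0,0,16],0.3],[[0.042,-0.15,0],[0,0,20],0.3],[[0.0496,-0.1796,0],[0,0,23.5],0.3],[[0.0496,-0.1796,0],[0,0,23.5],0.3],[[0.0496,-0.1796,0],[0,0,23.5],0.3]]'

```text
time: 11.38
ee_pos: [464.4, 174.6, 181.5]
eef_rot: [3.141, 0.0, 3.126]
wrist_force: [0.0, 0.5, -3.2]
gripper_width: 42.5
gripper_force: 62.5
```

```bash
python3 -c "
from h import *
from plant import manip
c=manip.camera('wrist');cv2.imwrite('pics/w4.png',c['img']);np.savez('w4.npz',K=c['intrinsics'],R=c['R'],t=c['t'])
s=manip.sense();print(s['ee_pos'])
W=load('w4');x,y,z=s['ee_pos'];u=z-27.4
print('coltop',proj(W,(x,y,u+34)),'spindle',proj(W,(463.7,174.1,125)),'slot',proj(W,(434.7,174.5,104)),'bend',proj(W,(x-48,y+.7,u+6)))
delta(463.7,174.1,180,-0.015)
cv2.imwrite('pics/w4c.png',cv2.resize(c['img'][80:320,170:490],(800,600),interpolation=cv2.INTER_CUBIC))
"
```

```text
[464.32425577 175.16152756 181.48201071]
coltop [325.24905845 273.84741093] spindle [322.7546362  222.43393046] slot [322.65875618 175.28533847] bend [324.96248145 167.73291211]
shift [0.0006, -0.0011, 0.0015] turn [0.0, 0.0, 0.0]
```

View pics/w4c.png

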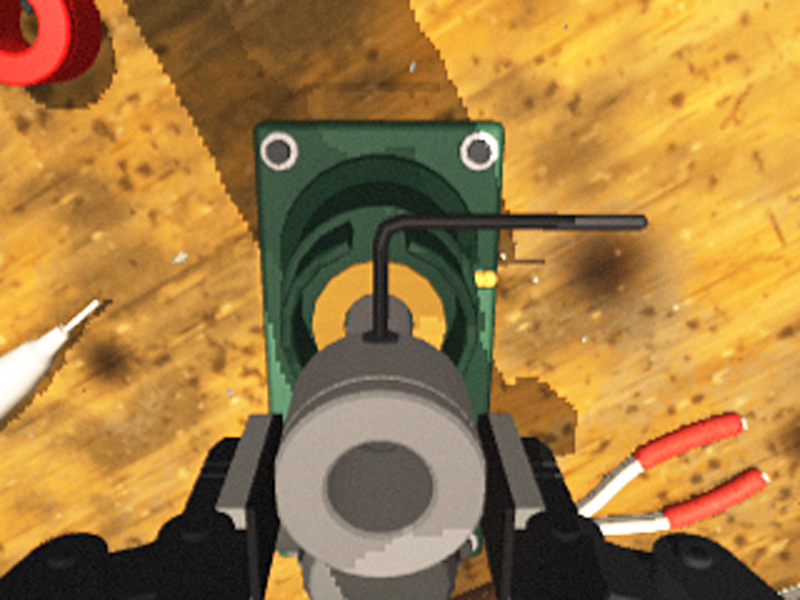

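The collar top is at crop (380,487) and the key runs straight to the front over the slot at (385,224). Everything agrees within calibration, so I'll lower gently.

Call:
send_rows --increments '[[[0.0005,-0.001,0.01],[0,0,0],0.3],[[0.0005,-0.001,0.02],[0,0,0],0.3],[[0.0005,-0.001,0.026],[0,0,0],0.3],[[0.0005,-0.001,0.028],[0,0,0],0.3],[[0.0005,-0.001,0.03],[0,0,0],0.3],[[0.0005,-0.001,0.032],[0,0,0],0.3],[[0.0005,-0.001,0.032],[0,0,0],0.3]]'

```text
time: 12.3
ee_pos: [463.8, 173.7, 149.4]
eef_rot: [3.142, 0.0, 3.127]
wrist_force: [-0.6, -1.3, -3.8]
gripper_width: 42.1
gripper_force: 62.5
```

The bore is on the spindle end without force. Next I'll pass the set-screw level.

Call:
send_rows --increments '[[[0,0,0.002],[0,0,0],0.3],[[0,0,0.004],[0,0,0],0.3],[[0,0,0.006],[0,0,0],0.3],[[0,0,0.008],[0,0,0],0.3],[[0,0,0.008],[0,0,0],0.3]]'

```text
time: 12.92
ee_pos: [463.7, 173.7, 141.2]
eef_rot: [-3.141, -0.0, 3.127]
wrist_force: [-1.1, -0.3, -3.2]
gripper_width: 42.3
gripper_force: 62.5
```

Call:
send_rows --increments '[[[0,0,0.003],[0,0,0],0.3],[[0,0,0.006],[0,0,0],0.3],[[0,0,0.009],[0,0,0],0.3],[[0,0,0.012],[0,0,0],0.3],[[0,0,0.0145],[0,0,0],0.3],[[0,0,0.0145],[0,0,0],0.3]]'

```text
time: 13.68
ee_pos: [463.7, 173.6, 126.7]
eef_rot: [-3.141, -0.0, 3.127]
wrist_force: [-0.2, 1.1, -3.1]
gripper_width: 42.3
gripper_force: 62.5
```

Call:
send_rows --increments '[[[0,0,0.002],[0,0,0],0.3],[[0,0,0.004],[0,0,0],0.3],[[0,0,0.006],[0,0,0],0.3],[[0,0,0.008],[0,0,0],0.3],[[0,0,0.0085],[0,0,0],0.3],[[0,0,0.0085],[0,0,0],0.3],[[0,0,0.0085],[0,0,0],0.3],[[0,0,0.0085],[0,0,0],0.3]]'

```text
time: 14.68
ee_pos: [464.1, 173.8, 118.6]
eef_rot: [3.141, 0.0, 3.127]
wrist_force: [-1.7, -0.2, 6.1]
gripper_width: 42.5
gripper_force: 63.3
```

```bash
python3 -c "
from h import *
from plant import manip
o=[]
for n,(x,y,w,h) in {'scene':(285,165,60,60),'wrist':(220,140,220,200)}.items():
    c=manip.camera(n)['img'];o.append(cv2.resize(c[y:y+h,x:x+w],(400,400),interpolation=cv2.INTER_CUBIC))
cv2.imwrite('pics/f1.png',np.hstack(o))
s=manip.sense();print(s['ee_pos'],s['wrist_force'])
"
```

```text
[464.03604404 173.78206726 118.64137896] [-1.20503523  0.57281417  5.47463613]
```

View pics/f1.png

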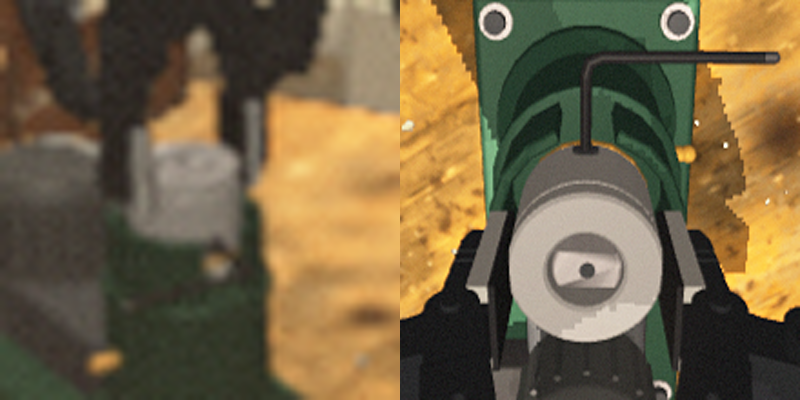

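The wrist view shows the spindle's flats front and rear, its end level in the bore at (587,270), and the key out through the slot at (587,150). Spring push is about 8.6 N and height is 0.2 mm above nominal, so I'll nudge and hold.

Call:
send_rows --increments '[[[0,0,0.0002],[0,0,0],0.3],[[0,0,0.0002],[0,0,0],0.3],[[0,0,0.0002],[0,0,0],0.3],[[0,0,0.0002],[0,0,0],0.3]]'

```text
time: 15.28
ee_pos: [464.1, 173.8, 118.4]
eef_rot: [3.141, 0.0, 3.127]
wrist_force: [-2.8, 0.6, 6.2]
gripper_width: 42.7
gripper_force: 63.3
```

```bash
python3 -c "
from plant import manip
import numpy as np
F=[];Z=[]
for i in range(15):
    manip.camera('top');s=manip.sense();F.append(s['wrist_force']);Z.append(s['ee_pos'][2])
print(np.mean(F,0),np.std(F,0),np.mean(Z),np.std(Z))"
```

```text
[-1.41517776 -0.93935616  5.66035644] [0.44316758 0.56397163 0.351462  ] 118.44991919176447 0.013447431043746134
```

```bash
python3 -c "
from plant import manip
print(manip.hand_in())"
```

```text
the job is handed in; nothing more can be done
None
```

I felt the flats and turned the spindle 90° to bring one to the slot. The collar is on with its key out through the slot, and it is gripped and pressed flush against the spring (about 8.6 N) for you to tighten the screw. The job is handed in; flushness comes from the arm height and spring force, not a direct measurement.

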